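# Count three nuts off the filling tray into the parts box

### The job

Kit three hex nuts: with your fingers, sweep exactly three of the five nuts on the metal filling tray over its open edge into the blue plastic parts box, whichever three, and leave the other two nuts on the tray. Then push the box's open lid over and press it fully shut. Only push: do not lift the nuts, and leave the things standing about where they are.

Things in the scene. Friction and masses are not known exactly. Their poses are not given: they have to be found in the camera images.
- tray: aluminium filling tray with a black rubber mat, fixed to the bench. Origin at bench level (z = 0) under the middle of its open edge; x runs level from the tray over that edge to the box (to the robot's right), y along the edge (away from the robot). In mm: mat x = -150 to 0, y = -65 to 65, top z = 34; 3 mm rims up to z = 48 on three sides, none at x = 0. A nut with its centre 10 mm past the edge drops into the box
- case: blue plastic parts box docked at the tray's open edge, fixed, undivided, 70 x 130 mm. Origin under the middle of its underside, 37 mm past the edge; axes as the tray's. In mm: outside x = -35 to 35, y = -65 to 65; walls 2.5 thick, tops z = 30; floor top z = 3.5. A 2 mm gap lies between tray and box
- case_lid (a joint): angle (rad) of the box's lid, a plate 70 x 130 x 4 mm: 0 = shut, lying level, top z = 35 mm; grows as it opens, stop at 2.0. Hinge line along the box's y at x = 37, z = 29 mm in the box's frame. It starts open, 1.65 to 1.98, leaning away from the tray, free edge some 95 to 105 mm above the bench. A stiff hinge (0.02 N m) holds it wherever it is left: it does not fall shut
- nut_1: one of five like steel M10 hex nuts, 17 mm across the flats, 19.6 mm across the corners, 8 mm high, 12 g, lying flat on the tray's mat; origin at the centre of its underside, z up. The nuts do not touch one another at the start: centres at least 24 mm apart
- nut_2: one of five like steel M10 hex nuts, 17 mm across the flats, 19.6 mm across the corners, 8 mm high, 12 g, lying flat on the tray's mat; origin at the centre of its underside, z up. The nuts do not touch one another at the start: centres at least 24 mm apart
- nut_3: one of five like steel M10 hex nuts, 17 mm across the flats, 19.6 mm across the corners, 8 mm high, 12 g, lying flat on the tray's mat; origin at the centre of its underside, z up. The nuts do not touch one another at the start: centres at least 24 mm apart
- nut_4: one of five like steel M10 hex nuts, 17 mm across the flats, 19.6 mm across the corners, 8 mm high, 12 g, lying flat on the tray's mat; origin at the centre of its underside, z up. The nuts do not touch one another at the start: centres at least 24 mm apart
- nut_5: one of five like steel M10 hex nuts, 17 mm across the flats, 19.6 mm across the corners, 8 mm high, 12 g, lying flat on the tray's mat; origin at the centre of its underside, z up. The nuts do not touch one another at the start: centres at least 24 mm apart
- capacitor_can: bystander: a large can capacitor standing on the bench past the box, 35 mm across, 62 mm high; origin at the centre of its underside, z up
- potentiometer: bystander: a potentiometer with a knob, 28 x 21 mm and 35 mm high, standing beside the tray on the side away from the robot; origin at the centre of its underside, z up
- heat_sink: bystander: a black finned heat sink, 40 x 50 mm and 26 mm high, behind the tray's closed end; origin at the centre of its underside, z up

How it is judged:
On the way, in this order (a step that is already met when the one before it is completed fails the run):
1. three nuts lie in the open box, two on the tray (((x of nut_1 in the frame of tray between 0.003 and 0.071 m and y of nut_1 in the frame of tray between -0.064 and 0.064 m and height (world z) of nut_1 below 0.026 m) or (x of nut_1 in the frame of tray between -0.15 and 0 m and height (world z) of nut_1 between 0.031 and 0.046 m)) and ((x of nut_2 in the frame of tray between 0.003 and 0.071 m and y of nut_2 in the frame of tray between -0.064 and 0.064 m and height (world z) of nut_2 below 0.026 m) or (x of nut_2 in the frame of tray between -0.15 and 0 m and height (world z) of nut_2 between 0.031 and 0.046 m)) and ((x of nut_3 in the frame of tray between 0.003 and 0.071 m and y of nut_3 in the frame of tray between -0.064 and 0.064 m and height (world z) of nut_3 below 0.026 m) or (x of nut_3 in the frame of tray between -0.15 and 0 m and height (world z) of nut_3 between 0.031 and 0.046 m)) and ((x of nut_4 in the frame of tray between 0.003 and 0.071 m and y of nut_4 in the frame of tray between -0.064 and 0.064 m and height (world z) of nut_4 below 0.026 m) or (x of nut_4 in the frame of tray between -0.15 and 0 m and height (world z) of nut_4 between 0.031 and 0.046 m)) and ((x of nut_5 in the frame of tray between 0.003 and 0.071 m and y of nut_5 in the frame of tray between -0.064 and 0.064 m and height (world z) of nut_5 below 0.026 m) or (x of nut_5 in the frame of tray between -0.15 and 0 m and height (world z) of nut_5 between 0.031 and 0.046 m)) and ((x of each of nut_1, nut_2, nut_3 in the frame of tray above 0 m and x of each of nut_4, nut_5 in the frame of tray below 0 m) or (x of each of nut_1, nut_2, nut_4 in the frame of tray above 0 m and x of each of nut_3, nut_5 in the frame of tray below 0 m) or (x of each of nut_1, nut_2, nut_5 in the frame of tray above 0 m and x of each of nut_3, nut_4 in the frame of tray below 0 m) or (x of each of nut_1, nut_3, nut_4 in the frame of tray above 0 m and x of each of nut_2, nut_5 in the frame of tray below 0 m) or (x of each of nut_1, nut_3, nut_5 in the frame of tray above 0 m and x of each of nut_2, nut_4 in the frame of tray below 0 m) or (x of each of nut_1, nut_4, nut_5 in the frame of tray above 0 m and x of each of nut_2, nut_3 in the frame of tray below 0 m) or (x of each of nut_1, nut_5 in the frame of tray below 0 m and x of each of nut_2, nut_3, nut_4 in the frame of tray above 0 m) or (x of each of nut_1, nut_4 in the frame of tray below 0 m and x of each of nut_2, nut_3, nut_5 in the frame of tray above 0 m) or (x of each of nut_1, nut_3 in the frame of tray below 0 m and x of each of nut_2, nut_4, nut_5 in the frame of tray above 0 m) or (x of each of nut_1, nut_2 in the frame of tray below 0 m and x of each of nut_3, nut_4, nut_5 in the frame of tray above 0 m)) and value of joint case_lid above 0.8 rad and linear speed of each of nut_1, nut_2, nut_3, nut_4, nut_5 below 0.02 m/s), for 0.2 s.
2. the lid is shut (value of joint case_lid below 0.06 rad), for 0.2 s.
At the end, for the whole second after the job is handed in: exactly three nuts lie inside the box (below its rim, within its walls), the other two lie on the tray's mat, all at rest, and the lid is shut to within 0.06 rad (((x of nut_1 in the frame of tray between 0.003 and 0.071 m and y of nut_1 in the frame of tray between -0.064 and 0.064 m and height (world z) of nut_1 below 0.026 m) or (x of nut_1 in the frame of tray between -0.15 and 0 m and height (world z) of nut_1 between 0.031 and 0.046 m)) and ((x of nut_2 in the frame of tray between 0.003 and 0.071 m and y of nut_2 in the frame of tray between -0.064 and 0.064 m and height (world z) of nut_2 below 0.026 m) or (x of nut_2 in the frame of tray between -0.15 and 0 m and height (world z) of nut_2 between 0.031 and 0.046 m)) and ((x of nut_3 in the frame of tray between 0.003 and 0.071 m and y of nut_3 in the frame of tray between -0.064 and 0.064 m and height (world z) of nut_3 below 0.026 m) or (x of nut_3 in the frame of tray between -0.15 and 0 m and height (world z) of nut_3 between 0.031 and 0.046 m)) and ((x of nut_4 in the frame of tray between 0.003 and 0.071 m and y of nut_4 in the frame of tray between -0.064 and 0.064 m and height (world z) of nut_4 below 0.026 m) or (x of nut_4 in the frame of tray between -0.15 and 0 m and height (world z) of nut_4 between 0.031 and 0.046 m)) and ((x of nut_5 in the frame of tray between 0.003 and 0.071 m and y of nut_5 in the frame of tray between -0.064 and 0.064 m and height (world z) of nut_5 below 0.026 m) or (x of nut_5 in the frame of tray between -0.15 and 0 m and height (world z) of nut_5 between 0.031 and 0.046 m)) and ((x of each of nut_1, nut_2, nut_3 in the frame of tray above 0 m and x of each of nut_4, nut_5 in the frame of tray below 0 m) or (x of each of nut_1, nut_2, nut_4 in the frame of tray above 0 m and x of each of nut_3, nut_5 in the frame of tray below 0 m) or (x of each of nut_1, nut_2, nut_5 in the frame of tray above 0 m and x of each of nut_3, nut_4 in the frame of tray below 0 m) or (x of each of nut_1, nut_3, nut_4 in the frame of tray above 0 m and x of each of nut_2, nut_5 in the frame of tray below 0 m) or (x of each of nut_1, nut_3, nut_5 in the frame of tray above 0 m and x of each of nut_2, nut_4 in the frame of tray below 0 m) or (x of each of nut_1, nut_4, nut_5 in the frame of tray above 0 m and x of each of nut_2, nut_3 in the frame of tray below 0 m) or (x of each of nut_1, nut_5 in the frame of tray below 0 m and x of each of nut_2, nut_3, nut_4 in the frame of tray above 0 m) or (x of each of nut_1, nut_4 in the frame of tray below 0 m and x of each of nut_2, nut_3, nut_5 in the frame of tray above 0 m) or (x of each of nut_1, nut_3 in the frame of tray below 0 m and x of each of nut_2, nut_4, nut_5 in the frame of tray above 0 m) or (x of each of nut_1, nut_2 in the frame of tray below 0 m and x of each of nut_3, nut_4, nut_5 in the frame of tray above 0 m)) and value of joint case_lid below 0.06 rad and linear speed of each of nut_1, nut_2, nut_3, nut_4, nut_5 below 0.02 m/s); the robot touches nothing.
It fails at once if a nut is lifted (more than 16 mm above the mat) (height (world z) of any of nut_1, nut_2, nut_3, nut_4, nut_5 above 0.05 m).
It fails at once if a bystander is shifted by more than 20 mm or tipped (distance of any of capacitor_can, potentiometer, heat_sink from where it was at the start of the episode above 0.02 m or angle between any of capacitor_can, potentiometer, heat_sink's own z axis and vertical above 0.35 rad).
It also fails if it takes over 53 s, if anything falls off the work surface, if the arm or the gripper's body presses on something with over 40 N, if the wrist force passes 120 N, or if a joint passes its speed limit or range.

### The arm

A 7-joint arm with a two-finger parallel gripper is mounted at the origin on a cart in front of the work surface, level with it; the furniture and walls round the work are solid. World frame = base frame: x ahead of the robot, y to its left, z up, the work surface at z = 0. Lengths are in m, angles in rad, forces in N, time in s.
With the tool pointing down it reaches from about 0.425 to 0.95 m from the base axis. Payload 4.7 kg.
Tool frame: the origin (TCP) lies on the centre line of the jaws, within the pads' length; the fingertips stand robot.nose_length ahead of it and the grasp point (between the pads) lies 8 mm behind it (robot.nose_length is the distance from the TCP to the fingertips, in m); z points along the fingers, y is the line along which they close (so a half turn about z gives the same grasp; the last joint's range is limited). The gripper opens to 85 mm and grips with 20 to 120 N. Pads are 22 mm wide; open, the fingers measure 114 mm over their backs; the gripper's body (76 mm by 85 mm) begins 54 mm behind the grasp point. The pads swing forward as they close: fully open they stand 13 mm farther back than shut.
Start: joints at [-1.313, 0.469, -0.049, 1.532, 0.024, 1.141, -0.082], TCP at [0.191, 0.647, 0.242] pointing down, gripper open.
Joint ranges: [-2.59, 2.59], [-0.33, 1.99], [-1.39, 1.29], [0.1, 2.45], [-1.04, 4.18], [0.21, 1.99], [-2.66, 2.66]. Speed limits (rad/s): [2.57, 2.57, 3.14, 3.14, 3.14, 3.14, 3.14].

### API

Orientations are given as [roll, pitch, yaw] about the fixed x, y, z axes, in that order (R = Rz(yaw) Ry(pitch) Rx(roll)).
In Python, from plant import robot gives the robot as it stands. Calls block until the motion is done:
- robot.goto(position, orientation): joint-space move of the TCP to a pose.
- robot.move_straight(position, vel=0.15, attitude=None, contact_N=None): straight line of the TCP; attitude=None keeps the orientation; vel is the mean speed in m/s. With contact_N (N) it stops when the force on the tool has changed by that much, and returns True; else False.
- robot.move_joints(angles): joint-space move.
- robot.grip(opening, strength=None): opening from 0.0 (shut) to 1.0 (fully open); strength is the grip in N (None keeps the last); returns when the fingers have stopped.
- robot.sleep(seconds).
- robot.inverse_kinematics(position, orientation): joint angles nearest the present ones, or None.
- robot.sense(): the state.
- robot.grab_frame(name): name is "scene" or "top" or "wrist"; returns a dict with "image" (480x640x3 uint8, red, green, blue), "range_z" (480x640 float32, m along the optical axis (not along the pixel's ray), 0 where there is no reading), "fx", "fy", "cx", "cy" (pixels), "R" (3x3) and "t" (3): a world point X has camera coordinates R X + t. Camera axes: x right, y down, z forward; pixel columns grow to the right and rows downward; lengths in m; the calibration is good to about 2 mm. A picture is of the moment at which its call begins.
A pose or a line that the arm cannot do raises robot.IKError and nothing moves.
- robot.close_job(): hands the job in; it is judged then, once.
The state is a dict: "t": time; "joint_pos": joint angles; "joint_velocities": joint speeds; "effort": joint torques, N m; "tcp_pos": TCP position; "tcp_rot": TCP orientation; "wrist_force": force on the tool from outside, world axes, zero at the start; "torque": the same for the moment, N m; "opening": opening from 0.0 (shut) to 1.0 (fully open); "gripper_force": force on a finger pad.
Only numpy, scipy, OpenCV 4.12 (cv2) and the standard library are available. Lean on these libraries where they do the work, as an engineer would, in place of code of your own. Each camera call takes 0.05 s, during which the arm holds its last target. There are 200 camera calls.

## Working session

There is one attempt and no reset: what is moved stays moved. The work goes in short steps, each a Python script; the robot and the scene stay as the last script left them, time stands still between calls to the robot, and variables do not carry over. Pictures are saved under pics/ and viewed, at most 10 in all, crops included, and the job is handed in when it is done.

```bash
mkdir -p pics; ls
python3 - <<'E'
from plant import robot
import cv2,pickle,numpy as np
s=robot.sense();print(s['t'],s['tcp_pos'],s['tcp_rot'],robot.nose_length)
o={}
for n in("top","scene"):
    f=robot.grab_frame(n);o[n]=f;cv2.imwrite(f'pics/{n}0.png',f['image'][:,:,::-1])
    print(n,f['fx'],f['cx'],f['cy'],np.round(f['R'],3).tolist(),f['t'])
pickle.dump(o,open('f0.pkl','wb'))
E
```

```text
pics
0.0 [0.19081134 0.64687242 0.24125138] [-3.13961009e+00  1.25032422e-04  2.85480098e+00] 0.011
top 588.4272779501941 318.65283488355215 236.1352389181945 [[-0.011, -1.0, 0.016], [-0.992, 0.009, -0.125], [0.125, -0.017, -0.992]] [0.01665549 0.70039888 0.95152086]
scene 542.7179913634626 325.7273387047256 230.72579238339813 [[0.523, -0.852, 0.001], [-0.492, -0.303, -0.816], [0.696, 0.426, -0.578]] [-0.33470601  0.4010297   0.40580046]
```

View pics/top0.png

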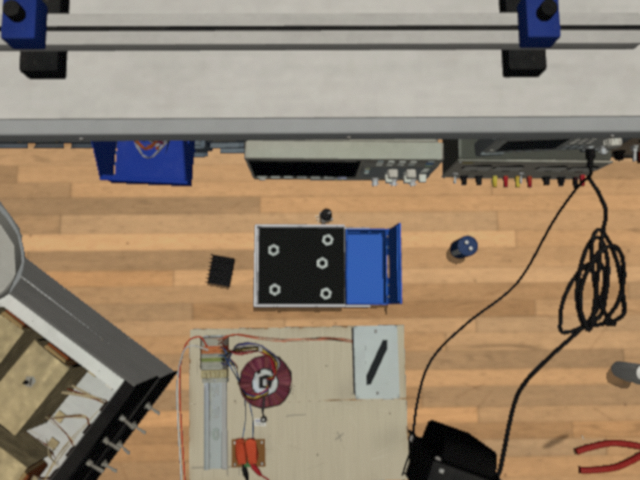

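View pics/scene0.png

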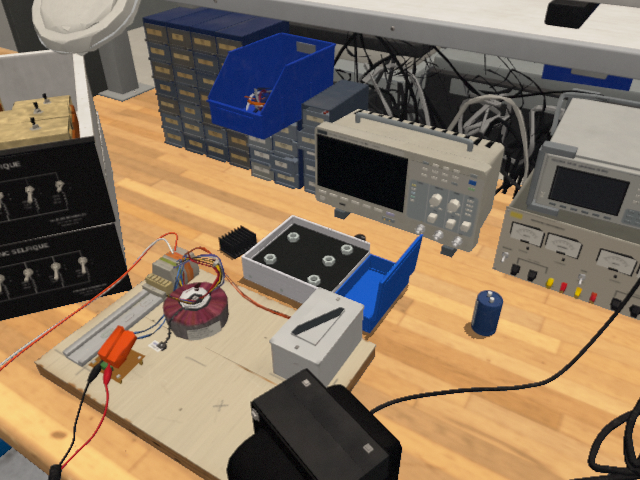

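The top view shows the mat spanning x 258–345, y 228–304. Three nuts lie near the open edge, at (327,240), (322,263) and (326,294). Two lie at the back, at (273,250) and (275,290). The box is at 347–385 with the lid upright at about x=395, and the capacitor is at (463,247). The three front nuts are the ones to sweep, so I'll localise those.

```bash
cat > h.py <<'E'
import numpy as np,cv2
def world(f):
    v,u=np.mgrid[:480,:640];z=f['range_z']
    c=np.stack([(u-f['cx'])/f['fx']*z,(v-f['cy'])/f['fy']*z,z],-1)
    return (c-f['t'])@np.asarray(f['R'])
E
python3 - <<'E'
from h import *;import pickle
f=pickle.load(open('f0.pkl','rb'))['top'];W=world(f);im=f['image'].astype(int)
g=im.max(2);roi=np.zeros(g.shape,bool);roi[220:312,250:352]=1
mat=roi&(g<60)&(abs(W[...,2]-.034)<.012)
r=cv2.minAreaRect((W[mat][:,:2]*1000).astype(np.float32));print('mat z',np.median(W[mat][:,2]),r,cv2.boxPoints(r))
inn=np.zeros(g.shape,bool);inn[232:300,262:340]=1
n,l,s,c=cv2.connectedComponentsWithStats((inn&(g>90)).astype(np.uint8))
for i in range(1,n):
    m=l==i;
    if s[i,4]>15:
        P=W[m];print(c[i],s[i,4],np.round(1000*(P.min(0)+P.max(0))/2),np.round(1000*P.mean(0)))
blue=(im[...,2]>im[...,0]+60)&(W[...,2]>.06)&roi.__or__(True);blue[:215]=0;blue[:,:375]=0;blue[320:]=0;blue[:,415:]=0
P=W[blue]*1000;print('lid',len(P),np.percentile(P,[1,50,99],axis=0).round())
t=P[:,2]>np.percentile(P[:,2],97);print('lid top',P[t].mean(0).round())
can=(W[...,2]>.05);can[:225]=0;can[270:]=0;can[:,:440]=0;can[:,490:]=0
print('can',(W[can]*1000).mean(0).round())
osc=(W[140:185,250:440]);print('osc x min',np.percentile(osc[...,0][osc[...,2]>.05],1))
wb=W[325:400,352:406];print('white',np.percentile(wb.reshape(-1,3)*1000,[5,50,98],axis=0).round())
E
```

```text
mat z 0.03458435756538985 ((660.745361328125, 39.04591369628906), (144.31785583496094, 141.1403350830078), 89.39408111572266) [[589.4161   -32.362694]
 [730.5485   -33.855263]
 [732.07465  110.45452 ]
 [590.9422   111.94709 ]]
[327.10752688 239.41935484] 93 [641.   6. 532.] [694.  -4.  51.]
[272.98947368 249.69473684] 95 [679.  87.  40.] [679.  87.  40.]
[321.57575758 262.62626263] 99 [656.   5.  39.] [656.   5.  40.]
[274.36363636 289.16161616] 99 [599.  60. 532.] [612.  84.  50.]
[325.48958333 293.125     ] 96 [605.  -1.  38.] [605.  -1.  39.]
lid 347 [[ 576. -118.   90.]
 [ 648. -115.   98.]
 [ 709.   27. 1031.]]
lid top [601. -51. 526.]
can [ 678. -231.   81.]
osc x min 0.7833434631480769
white [[ 441. -130.   24.]
 [ 493.  -82.   85.]
 [ 550.  -43.   91.]]
```

Run:
```python
from h import *;import pickle
f=pickle.load(open('f0.pkl','rb'))['top'];W=world(f)
for (a,b) in [((200,290),(0,20)),((300,400),(0,170)),((400,480),(0,120)),((320,460),(190,300))]:
    P=W[a[0]:a[1],b[0]:b[1]].reshape(-1,3);P=P[P[:,2]<.9];print(a,b,np.percentile(P,[2,50,98],axis=0).round(2).tolist())
from plant import robot
for yaw in(np.pi/2,-np.pi/2):
    for p in([.66,.035,.15],[.694,.035,.048],[.605,-.04,.05],[.67,-.155,.09],[.67,-.155,.15]):print(yaw,p,np.round(robot.inverse_kinematics(p,[np.pi,0,yaw]),2))
```

```text
(200, 290) (0, 20) [[0.61, 0.36, -0.0], [0.65, 0.37, 0.36], [0.77, 0.56, 0.38]]
(300, 400) (0, 170) [[0.45, 0.26, -0.0], [0.52, 0.36, 0.19], [0.59, 0.44, 0.25]]
(400, 480) (0, 120) [[0.31, 0.28, 0.0], [0.4, 0.39, 0.19], [0.46, 0.44, 0.25]]
(320, 460) (190, 300) [[0.34, 0.05, -0.0], [0.45, 0.13, 0.03], [0.56, 0.22, 0.08]]
1.5707963267948966 [0.66, 0.035, 0.15] [-0.51  0.58  0.57  1.69 -0.37  0.98  0.19]
1.5707963267948966 [0.694, 0.035, 0.048] [-0.45  0.75  0.52  1.66 -0.46  0.86  0.26]
1.5707963267948966 [0.605, -0.04, 0.05] [-0.35  0.63  0.48  1.88 -0.42  0.74  0.37]
1.5707963267948966 [0.67, -0.155, 0.09] [-0.29  0.74  0.71  1.66 -0.57  0.96  0.63]
1.5707963267948966 [0.67, -0.155, 0.15] [-0.35  0.69  0.81  1.63 -0.56  1.07  0.62]
-1.5707963267948966 [0.66, 0.035, 0.15] [ 0.6   0.85 -1.18  1.62  0.82  1.25  2.39]
-1.5707963267948966 [0.694, 0.035, 0.048] [ 0.56  1.05 -1.19  1.59  1.03  1.23  2.31]
-1.5707963267948966 [0.605, -0.04, 0.05] [-0.72  0.9   1.1   1.9  -0.97  1.01 -2.3 ]
-1.5707963267948966 [0.67, -0.155, 0.09] [-0.48  0.93  1.1   1.67 -0.91  1.14 -2.26]
-1.5707963267948966 [0.67, -0.155, 0.15] [-0.49  0.84  1.11  1.63 -0.8   1.19 -2.33]
```

Run:
```python
from h import *;import pickle
from plant import robot
O=[np.pi,0,np.pi/2]
robot.move_straight([.14,.49,.40],vel=.3)
robot.grip(0)
robot.goto([.5,.03,.40],O)
robot.goto([.62,.035,.25],O)
s=robot.sense();print(s['t'],s['tcp_pos'],s['opening'],s['wrist_force'])
f=robot.grab_frame('wrist');pickle.dump(f,open('f1.pkl','wb'));cv2.imwrite('pics/w1.png',f['image'][:,:,::-1])
```

```text
4.6667 [0.62011214 0.03521956 0.25075883] 0.0013117453385861123 [-0.27820298 -0.88581735 -0.14480695]
```

View pics/w1.png

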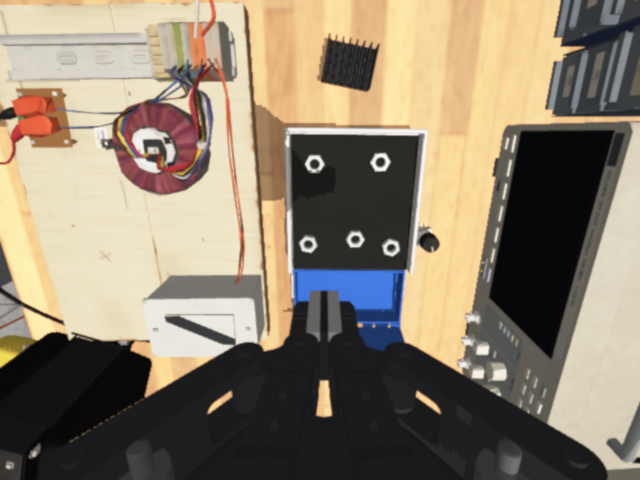

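The wrist view shows the mat from (290,132) to (418,268), with the open edge at about row 268. The front nuts are at (308,243), (355,239) and (391,247), and the back ones at (315,163) and (380,161). I'll take precise positions from this view, then sweep.

Run:
```python
from h import *;import pickle
f=pickle.load(open('f1.pkl','rb'));R=np.asarray(f['R']);c0=-R.T@f['t']
def at(u,v,z):
    d=R.T@[(u-f['cx'])/f['fx'],(v-f['cy'])/f['fy'],1];return (c0+d*(z-c0[2])/d[2])*1000
g=f['image'].max(2);inn=np.zeros(g.shape,np.uint8);inn[145:260,298:408]=1
n,l,s,c=cv2.connectedComponentsWithStats(inn*(g>90).astype(np.uint8))
for i in range(1,n):
    if s[i,4]>30:
        x,y,w,h=s[i,:4];print(c[i].round(),at(x+w/2-.5,y+h/2-.5,.040).round(1),at(*c[i],.042).round(1))
im=f['image'].astype(int)
blue=(im[...,2]>im[...,0]+50)
for col in(305,330,355,380,400):
    r=np.where(blue[240:290,col])[0][0]+240;k=np.where(g[200:300,col]>90)[0]+200;k=k[k>258][0]
    print(col,r,at(col,r,.030).round(1),k,at(col,k,.034).round(1))
# rim outer sides
for row in(150,200,240):
    d=np.where(g[row,300:430]>90)[0]+300;d=d[d>405];print(row,d[0],at(d[0],row,.048).round(1))
```

```text
[380. 162.] [677.   87.5  40. ] [676.8  87.3  42. ]
[314. 163.] [610.   85.5  40. ] [610.2  85.9  42. ]
[355. 239.] [654.2   4.8  40. ] [653.9   5.3  42. ]
[308. 244.] [602.7  -1.   40. ] [ 6.025e+02 -2.000e-01  4.200e+01]
[391. 247.] [693.6  -5.   40. ] [693.3  -4.2  42. ]
305 269 [598.3 -35.1  30. ] 269 [598.5 -33.4  34. ]
330 269 [627.3 -35.1  30. ] 269 [627.2 -33.4  34. ]
355 270 [656.3 -36.3  30. ] 270 [655.9 -34.6  34. ]
380 270 [685.4 -36.3  30. ] 270 [684.6 -34.6  34. ]
400 270 [708.6 -36.3  30. ] 270 [707.6 -34.5  34. ]
150 418 [712.3  99.2  48. ]
200 413 [711.7  49.6  48. ]
240 409 [711.2   6.3  48. ]
```

Run:
```python
from h import *
from plant import robot
O=[np.pi,0,np.pi/2]
robot.goto([.654,.033,.075],O)
h=robot.move_straight([.654,.033,.040],vel=.03,contact_N=3)
s=robot.sense();print(h,s['t'],s['tcp_pos'],s['wrist_force'])
z=s['tcp_pos'][2]+.0025
for i,x in enumerate([.654,.691,.604]):
    if i:
        robot.move_straight([px,-.038,.075],vel=.2)
        robot.move_straight([x,.033,.075],vel=.25)
    robot.move_straight([x,.033,z],vel=.1)
    robot.move_straight([x,-.039,z],vel=.06)
    px=x
s=robot.sense();print(s['t'],s['tcp_pos'],s['wrist_force'])
robot.move_straight([px,-.03,.10],vel=.2)
robot.goto([.62,.035,.25],O)
print(robot.sense()['t'])
a=robot.grab_frame('wrist')['image'];b=robot.grab_frame('top')['image']
cv2.imwrite('pics/c2.png',np.hstack([a[100:360,250:450],cv2.resize(b[215:315,240:420],None,fx=2.6,fy=2.6)])[:,:,::-1])
```

```text
True 6.375 [0.65377629 0.0329606  0.04517085] [-0.45139086  0.04424842  4.44065353]
13.1583 [ 0.60404986 -0.03831281  0.04759509] [-0.69941962 -0.02845286 -0.46714167]
14.275
```

View pics/c2.png

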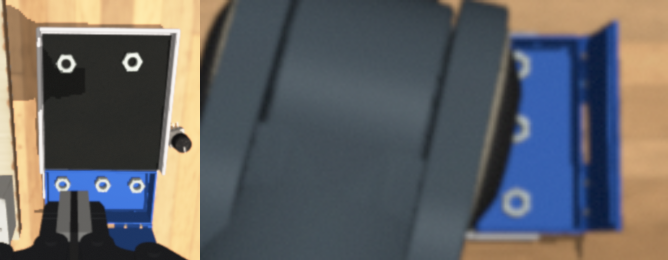

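All three nuts are in the box at crop positions (62,185), (102,185) and (137,186), and two remain on the mat. Next is the lid.

Run:
```python
from h import *
from plant import robot
O=[np.pi,0,np.pi/2];X=.652;E=-.034
robot.goto([X,-.169,.20],O)
robot.move_straight([X,-.169,.091],vel=.15)
print(robot.sense()['t'])
r=.058
for th in np.radians(np.arange(105,-1,-15)):
    x=.074-r*np.cos(th)+.006*np.sin(th)+.011; z=.029+r*np.sin(th)+.006*np.cos(th)+.0112
    h=robot.move_straight([X,E-x,max(z,.049)],vel=.08,contact_N=15)
    s=robot.sense();print(round(np.degrees(th)),h,s['tcp_pos'].round(3) if hasattr(s['tcp_pos'],'round') else s['tcp_pos'],np.round(s['wrist_force'],1))
    if h:break
else:
    h=robot.move_straight([X,E-.027,.040],vel=.02,contact_N=12)
    s=robot.sense();print('press',h,s['tcp_pos'],np.round(s['wrist_force'],1),s['t'])
    robot.move_straight([X,E-.027,.12],vel=.15)
    robot.goto([.5,.03,.40],O)
f=robot.grab_frame('top');W=world(f);print(robot.sense()['t'])
P=W[235:295,350:385].reshape(-1,3);print('lid',np.percentile(P,[5,50,95],axis=0).round(3).tolist())
q=[np.median(W[240:290,c,2]).round(4) for c in(352,360,370,380)];print(q)
g=robot.grab_frame('scene')
cv2.imwrite('pics/d3.png',np.hstack([cv2.resize(f['image'][205:325,230:420],(475,300)),g['image'][200:350,220:430].repeat(2,0).repeat(2,1)[:300,:320]])[:,:,::-1])
```

```text
16.1083
105 False [ 0.652 -0.139  0.095] [-0.1 -0.5  1.4]
90 False [ 0.652 -0.124  0.098] [0.2 0.6 0.6]
75 False [ 0.652 -0.109  0.098] [-0.4 -0.3 -0.6]
60 False [ 0.652 -0.094  0.093] [0.2 1.1 0.1]
45 False [ 0.652 -0.081  0.085] [ 0.4 -0.   0.4]
30 False [ 0.652 -0.071  0.074] [ 0.1 -0.3  0.4]
15 False [ 0.652 -0.064  0.06 ] [-0.8 -0.8  0.5]
0 False [ 0.652 -0.061  0.048] [-0.9  0.7  0.1]
press True [ 0.65248992 -0.06122974  0.04550155] [-0.8  0.8  6.6] 19.3167
21.2833
lid [[0.606, -0.098, 0.033], [0.652, -0.072, 0.036], [0.698, -0.045, 0.039]]
[np.float64(0.0357), np.float64(0.0356), np.float64(0.036), np.float64(0.0356)]
```

View pics/d3.png

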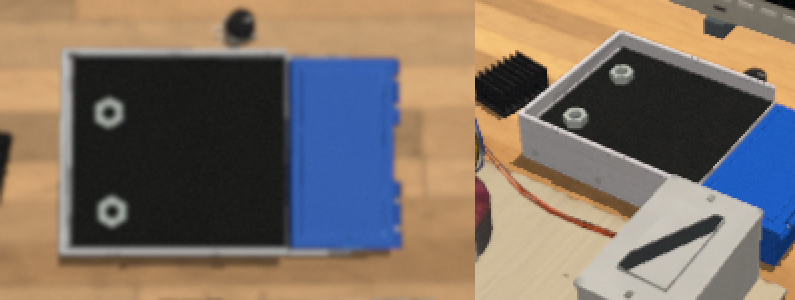

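The lid (blue, x 290–400) lies level at about 35.7 mm across its whole width, so it is shut. Two nuts remain on the mat at (108,113) and (112,212).

```bash
python3 -c "
from plant import robot
print(robot.close_job())"
```

```text
the job is handed in; nothing more can be done
None
```

Three nuts are in the box, two are still on the tray, and the lid is pressed shut; I handed the job in at about 21 s of the 53 s allowed, with no verdict returned.

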